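Change over a resistance-standard measuring station

TASK

The blue-lidded module lying in front of the yellow V-shaped locator is finished: lower it gently onto the pile of blue-lidded modules in the green frame, square with the pile, letting go only once you feel it rest there (nobody has noted how high the pile is today). Then slide the silver round standard across the bench, upright and without lifting it, into the V until it rests against both faces, and finally press the green start button fully down and let it come up. Leave the orange-lidded module and the brass standard where they are.

Things in the scene. Friction and masses are not known exactly. Their poses are not given: they have to be found in the camera images.
- module_mid (a point): Finished module: flat aluminium box with a blue lid and a paper label, 60 (its x) x 110 (its y) x 22 mm (z up), about 0.35 kg, loose on the bench in front of the V's mouth. The point is its centre, 11 mm above its underside. Grasp it across its 60 mm width. Both faces are flat.
- frame: Green fixed stacking frame, an open tray 74 (x) x 124 (y) x 20 mm high; origin on the bench at its centre. In it, centred, stands the pile of blue-lidded modules, each 60 x 110 mm, long side along the frame's y. The pile's flat top is 34 to 84 mm above the bench: the height is not given and differs each time. It is slightly sprung, giving about 3 mm under 10 N.
- standard_mid (a point): Round resistance standard, loose and standing on the bench: silver aluminium cylinder with red bands, diameter 60 mm, 85 mm high, with four small terminals another 13 mm high on its top; about 0.5 kg. The point is on its axis, 42.5 mm above the bench; z is its axis. It slides easily on its smooth foot; push or hold it low, or it tips.
- vee_seat (a point): Centre of the standard when it touches both faces of the V locator, 42.5 mm above the bench. Fixed locator: two yellow upright blocks 22 mm high, faces 52 mm long at 90 degrees seen from above, each touched at its middle; outer ends 79 mm apart; a grey terminal block 54 mm high stands behind. The V opens towards this point's own -x: the way in is along its +x.
- start_top (a point): Centre of the top of the green round start button, diameter 36 mm, on a small fixed grey housing; it is pressed straight down.
- start (a joint): Travel of the start button, 0 (up) to 0.006 m (fully down); a spring lifts it, fully down takes 5 N.
- spare_module_mid (a point): Bystander: module of the same size with an orange lid, loose; the point is its centre, 11 mm above the bench. Leave it.
- spare_standard_mid (a point): Bystander: round standard of yellow brass with black bands, same size as the silver one, loose, standing beyond the locator; the point is its centre, 42.5 mm above the bench. Leave it.
Mind the look-alikes: they are no part of the job. Of the things like the part that bears start_top, leave any that is brown; of the rest the larger one is meant.

How it is judged (in metres and radians):
On the way, in this order (a step that is already met when the one before it is completed fails the run):
1. the finished module, still held, rests on the pile, square with it (contact force between module and frame above 1 N and contact force between the fingers and module above 1 N and horizontal distance between module_mid and frame below 0.012 m and angle between the y axis of module_mid and the y axis of frame, either way round below 0.15 rad), for 0.1 s.
2. the module is let go and lies flat and square on the pile (contact force between the fingers and module below 0.05 N and contact force between module and frame above 1 N and horizontal distance between module_mid and frame below 0.012 m and angle between the y axis of module_mid and the y axis of frame, either way round below 0.15 rad and angle between module_mid's own z axis and vertical below 0.06 rad), for 0.3 s.
3. the silver standard rests against both faces of the V (horizontal distance between standard_mid and vee_seat below 0.003 m and angle between standard_mid's own z axis and vertical below 0.06 rad), for 0.3 s.
4. the start button is pressed down (value of joint start above 0.0045 m), for 0.05 s.
At the end, for the whole second after the job is handed in: The finished module lies at rest on the pile, flat within 0.06 rad, centred within 12 mm and square within 0.15 rad; the silver standard stands at rest in the V within 3 mm of its seat, touching both faces; the start button has been pressed (4.5 mm or more) last and is up again (under 2 mm) (all of step 3 and contact force between module and frame above 1 N and horizontal distance between module_mid and frame below 0.012 m and angle between the y axis of module_mid and the y axis of frame, either way round below 0.15 rad and angle between module_mid's own z axis and vertical below 0.06 rad and linear speed of each of module, standard below 0.02 m/s and value of joint start below 0.002 m).
It fails at once if the module is dropped (it falls freely faster than 0.3 m/s) (linear speed of module above 0.3 m/s and contact force between the fingers and module below 0.02 N).
It fails at once if the module is pressed onto the pile with more than 30 N (contact force between module and frame above 30 N).
It fails at once if the silver standard is lifted more than 12 mm off the bench (height (world z) of standard_mid above 0.0545 m).
It fails at once if the silver standard is tipped by more than 0.25 rad (angle between standard_mid's own z axis and vertical above 0.25 rad).
It fails at once if the orange-lidded module or the brass standard is moved by more than 20 mm (distance of any of spare_module_mid, spare_standard_mid from where it was at the start of the episode above 0.02 m).
It also fails if it takes over 72 s, if anything falls off the work surface, if the arm or the gripper's body presses on something with over 40 N, if the wrist force passes 120 N, or if a joint passes its speed limit or range.

ROBOT

A 6-joint arm with a two-finger parallel gripper is mounted at the origin on the work surface. World frame = base frame: x ahead of the robot, y to its left, z up, the work surface at z = 0. Lengths are in mm, angles in degrees, forces in N, time in s.
With the tool pointing down it reaches from about 300 to 850 mm from the base axis. Payload 4.2 kg.
Tool frame: the origin (TCP) lies between the finger pads; the fingertips stand 22 mm ahead of it and the grasp point (between the pads) lies 3 mm ahead of it; z points along the fingers, y is the direction in which the jaws open and shut (so a half turn about z gives the same grasp; the last joint's range is limited). The gripper opens to 91 mm and grips with 3 to 60 N. Pads are 32 mm wide; open, the fingers measure 118 mm over their backs; the gripper's body (76 mm by 178 mm) begins 60 mm behind the grasp point.
Start: joints at [-76.089, 18.312, 89.639, -0, 72.044, -1.146], TCP at [149.379, -555.272, 235.976] pointing down, gripper open.
Joint ranges: [-177.97, 177.97], [-48.28, 115.42], [12.27, 149.76], [-77.06, 257.06], [2.81, 150.46], [-146.56, 146.56]. Speed limits (degrees/s): [147.25, 147.25, 180, 180, 180, 180].

INTERFACE

Orientations are given as [roll, pitch, yaw] about the fixed x, y, z axes, in that order (R = Rz(yaw) Ry(pitch) Rx(roll)).
In Python, from workcell import telemetry, cams, env gives the robot as it stands.
- The arm moves only by the shell command python3 -m inch 'ROWS' [FORCE]. ROWS is JSON, a list of rows, each an object of numbers: "x", "y", "z": the shift along the tool's x, y, z in cm; "yaw": the turn about the tool's z in units of 5 degrees (1.0 is 5 degrees); "gripper": the gripper's target within -1 to 1 (fully open at 1, half-way at 0, shut at -1). A call has 1 to 12 rows; each row shifts and turns the commanded pose from where the row before left it, along the tool's axes as they then stand; what a row does not reach is not made up. A row lasts 1/12 s, in which the tool goes at most 41.7 mm and 7.16 degrees, less where a joint would pass 70% of its speed; a pose out of reach is approached as far as the arm can. A call is refused whole if a number of a shift passes 4.17 or a number of a turn 1, either way. A call with a gripper value outside its range is refused whole. The fingers move at their own pace and stop on an object; FORCE is the grip in N (left out, the last holds). Time passes only in rows, so rows that do not move let the fingers close. It gives the time, the measured TCP pose, the force and the opening at its end, in the units of the state.
- telemetry.state(): the state, without advancing time (a new reading comes with each control period).
- cams.grab_frame(name): name is "scene" or "side" or "wrist"; returns a dict with "pixels" (420x560x3 uint8, red, green, blue), "mtx" (3x3 intrinsics, pixels), "rvec" (rotation vector, rad) and "tvec" (3), from world to camera coordinates, as OpenCV has them. Camera axes: x right, y down, z forward; pixel columns grow to the right and rows downward; lengths in mm; the calibration is good to about 2 mm. A picture is of the moment at which its call begins. There is no depth.
- env.job_done(): hands the job in, once; it reports no verdict.
The state is a dict: "time_s": time; "qpos": joint angles; "qvel": joint speeds; "effort": joint torques, N m; "ee_pos": TCP position; "ee_rot": TCP orientation; "force": force on the tool from outside, world axes, zero at the start; "torque": the same for the moment, N m; "gripper_width": finger opening in mm.
Only numpy, scipy, OpenCV 4.12 (cv2) and the standard library are available. Lean on these libraries where they do the work, as an engineer would, in place of code of your own. Each camera call takes 0.05 s, during which the arm holds its last target. There are 200 camera calls.

## Working session

There is one attempt and no reset: what is moved stays moved. The work goes in short steps, Python scripts to look and compute and a shell command to move; the robot and the scene stay as the last step left them, time stands still between calls to the robot, and variables do not carry over. Pictures are saved under pics/ and viewed, about 8 in all and at most 12, crops included, and the job is handed in when it is done.

```bash
mkdir -p pics; ls
python3 - <<'E'
from workcell import telemetry, cams
import cv2
for n in ("scene","side","wrist"):
    f=cams.grab_frame(n); cv2.imwrite(f"pics/{n}0.png",f["pixels"][:,:,::-1])
    import numpy as np
    R=cv2.Rodrigues(np.array(f["rvec"]))[0]; print(n,(-R.T@np.array(f["tvec"]).reshape(3)).round(),R[2].round(2))
print(telemetry.state())
a=cv2.imread("pics/scene0.png");
E
```

```text
pics
scene [1197.  -62.  482.] [-0.82  0.08 -0.57]
side [414. 770. 668.] [ 0.18 -0.77 -0.61]
wrist [ 212. -538.  384.] [-0.23 -0.06 -0.97]
{'time_s': 0.15, 'qpos': array([-7.60887791e+01,  1.83404078e+01,  8.96890485e+01, -1.02237742e-04,
        7.20428062e+01, -1.14704964e+00]), 'qvel': array([-3.96373304e-02, -5.05003517e-03, -2.01708451e-01, -7.79870440e-02,
        1.74890459e-04, -2.40347936e-02]), 'effort': array([ 3.63385407e-04, -4.12773657e+01, -2.32154828e+01,  7.27140158e-02,
        4.33575734e-02, -1.03448756e-04]), 'ee_pos': array([ 149.29348145, -554.92961755,  235.3504792 ]), 'ee_rot': array([-1.79927750e+02, -1.34938512e-03,  1.50583013e+01]), 'force': array([-0.55506056,  0.36112494, -0.26063596]), 'torque': array([ 0.02092871, -0.01292013,  0.00477649]), 'gripper_width': 91.40987119428966}
```

View pics/scene0.png

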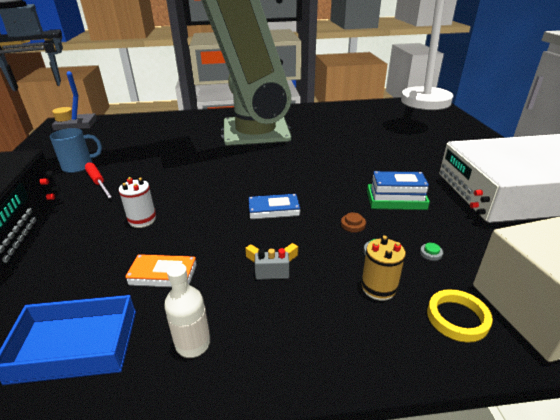

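View pics/side0.png

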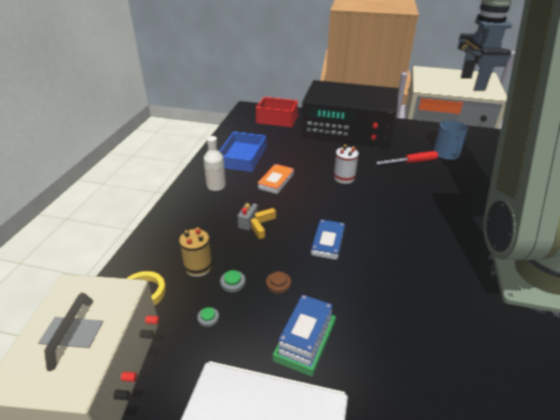

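The scene view shows the blue module at (274,206), the V at (272,258), the silver standard at (138,203), the pile at (399,188) and brass at (382,268). The orange module is at (161,270).

There are three buttons:
- Brown: scene (353,222), side (278,282). Excluded by its colour.
- Small green: scene (431,251), side (208,316).
- Larger green: mostly hidden behind the brass standard in scene at (368,248), side (232,280). This one fits the description.

I'll confirm it in a crop and measure everything.

```bash
cat > h.py <<'E'
import cv2, numpy as np
from workcell import telemetry, cams
def grab(n):
    f=cams.grab_frame(n); f["R"]=cv2.Rodrigues(np.array(f["rvec"],float))[0]; f["t"]=np.array(f["tvec"],float).reshape(3)
    f["C"]=-f["R"].T@f["t"]; f["hsv"]=cv2.cvtColor(np.ascontiguousarray(f["pixels"]),cv2.COLOR_RGB2HSV); return f
def rays(f,uv):
    uv=np.atleast_2d(np.array(uv,float)); return (np.c_[uv,np.ones(len(uv))]@np.linalg.inv(np.array(f["mtx"])).T)@f["R"]
def onz(f,uv,z):
    d=rays(f,uv); return f["C"]+d*((z-f["C"][2])/d[:,2])[:,None]
def tri(f,u,g,v):
    a,b=rays(f,u)[0],rays(g,v)[0]; s,*_=np.linalg.lstsq(np.c_[a,-b],g["C"]-f["C"],rcond=None)
    p,q=f["C"]+s[0]*a,g["C"]+s[1]*b; return (p+q)/2,np.linalg.norm(p-q)
def blobs(f,lo,hi,amin=25):
    m=cv2.inRange(f["hsv"],np.array(lo),np.array(hi)); cs=cv2.findContours(m,cv2.RETR_EXTERNAL,cv2.CHAIN_APPROX_NONE)[0]
    return [c for c in cs if cv2.contourArea(c)>=amin]
E
python3 - <<'E'
from h import *
C={"blue":((105,150,60),(125,255,255)),"green":((55,120,50),(80,255,255)),"yellow":((20,180,90),(28,255,255)),"orange":((10,200,150),(19,255,255)),"red":((0,170,80),(4,255,255))}
for n in ("scene","side"):
    f=grab(n)
    for k,(lo,hi) in C.items():
        for c in blobs(f,lo,hi):
            x,y,w,h=cv2.boundingRect(c)
            if y<130 and n=="scene": continue
            m=cv2.moments(c); uv=(m["m10"]/m["m00"],m["m01"]/m["m00"])
            print(n,k,(x,y,w,h),cv2.contourArea(c),np.round(uv,1),"z0",onz(f,uv,0)[0,:2].round())
s=cv2.imread("pics/side0.png"); a=cv2.resize(s[190:330,180:350],None,fx=3,fy=3,interpolation=cv2.INTER_CUBIC)
b=cv2.imread("pics/scene0.png"); b=cv2.resize(b[160:300,100:290],None,fx=3,fy=3,interpolation=cv2.INTER_CUBIC)
cv2.imwrite("pics/crop1.png",a)
E
```

```text
scene blue (0, 294, 136, 91) 9425.0 [ 67.3 339.3] z0 [ 788. -346.]
scene blue (248, 194, 52, 18) 702.0 [273.2 202.5] z0 [447.   8.]
scene blue (373, 171, 56, 15) 664.0 [400.1 178.3] z0 [380. 340.]
scene green (425, 242, 16, 13) 135.0 [432.  247.7] z0 [654. 297.]
scene green (367, 184, 63, 26) 518.0 [397.1 203.3] z0 [491. 289.]
scene yellow (428, 289, 65, 53) 2559.0 [459.4 315.1] z0 [819. 265.]
scene yellow (245, 244, 14, 18) 116.5 [250.8 251.5] z0 [617. -54.]
scene yellow (285, 243, 13, 18) 124.0 [291.8 250.3] z0 [625.  26.]
scene orange (126, 254, 69, 26) 707.0 [152.9 265.8] z0 [ 634. -240.]
scene red (278, 248, 7, 10) 43.5 [281.2 252.5] z0 [628.   4.]
scene red (127, 213, 28, 11) 41.0 [142.1 219.9] z0 [ 476. -286.]
scene red (470, 202, 9, 6) 27.0 [473.8 204.6] z0 [521. 457.]
scene red (46, 193, 9, 7) 32.5 [ 49.7 196.2] z0 [ 339. -531.]
scene red (474, 190, 9, 5) 28.5 [478.2 192.1] z0 [472. 496.]
scene red (39, 178, 10, 7) 35.0 [ 43.3 180.7] z0 [ 254. -577.]
scene red (85, 163, 19, 22) 188.5 [ 93.3 172.3] z0 [ 226. -458.]
side blue (293, 298, 35, 29) 384.0 [312.9 308.5] z0 [476. 214.]
side blue (314, 221, 29, 31) 565.0 [328.1 235.7] z0 [481. -15.]
side blue (222, 132, 44, 38) 793.0 [244.4 147.6] z0 [ 809. -381.]
side green (274, 315, 62, 56) 177.5 [311.9 347.5] z0 [462. 304.]
side green (202, 307, 12, 13) 110.5 [207.4 313.2] z0 [676. 277.]
side green (225, 270, 15, 14) 155.0 [232.  276.5] z0 [662. 171.]
side red (122, 372, 13, 9) 77.5 [128.1 376.2] z0 [758. 437.]
side red (146, 317, 12, 6) 46.0 [151.5 319.4] z0 [776. 318.]
side red (407, 151, 30, 11) 196.5 [421.9 156.1] z0 [ 251. -472.]
side red (257, 98, 40, 28) 766.5 [276.9 111.7] z0 [ 775. -676.]
```

View pics/crop1.png

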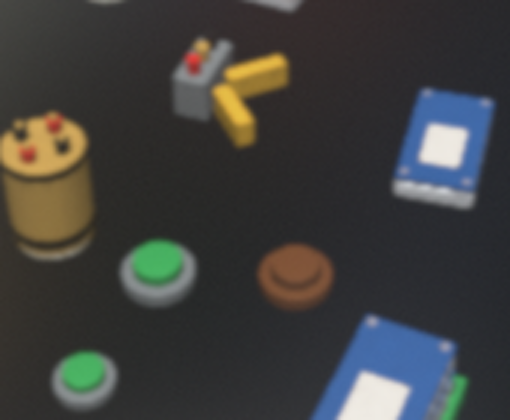

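The crop confirms it: the larger green button is at crop (158,265), which is side (232,277). The small one at crop (85,372) and the brown one at crop (296,275) are to be left. Next I'll move the wrist camera over the module and pile.

```bash
python3 -m inch '[{"x":1.84,"y":-2.33,"z":-0.36},{"x":1.84,"y":-2.33,"z":-0.36},{"x":1.84,"y":-2.33,"z":-0.36},{"x":1.84,"y":-2.33,"z":-0.36},{"x":1.84,"y":-2.33,"z":-0.36},{"x":1.84,"y":-2.33,"z":-0.36},{"x":1.84,"y":-2.33,"z":-0.36},{"x":1.84,"y":-2.33,"z":-0.36},{"x":1.84,"y":-2.33,"z":-0.36},{"x":1.84,"y":-2.33,"z":-0.36},{"x":1.84,"y":-2.33,"z":-0.36},{"x":1.84,"y":-2.33,"z":-0.36}]'
python3 -m inch '[{"x":1.84,"y":-2.33,"z":-0.36},{"x":1.84,"y":-2.33,"z":-0.36},{"x":1.84,"y":-2.33,"z":-0.36},{"x":1.84,"y":-2.33,"z":-0.36},{"x":1.84,"y":-2.33,"z":-0.36},{"x":1.84,"y":-2.33,"z":-0.36},{"x":1.84,"y":-2.33,"z":-0.36},{"x":1.84,"y":-2.33,"z":-0.36},{"x":1.84,"y":-2.33,"z":-0.36},{"x":1.84,"y":-2.33,"z":-0.36},{"x":1.84,"y":-2.33,"z":-0.36},{"x":1.84,"y":-2.33,"z":-0.36}]'
python3 -m inch '[{"yaw":-1},{"yaw":-1},{"yaw":-1},{"yaw":-1},{"yaw":-1},{"yaw":-1},{"yaw":-1},{"yaw":-1},{"yaw":-1},{"yaw":-1},{"yaw":-1},{"yaw":-1}]'
python3 -m inch '[{"yaw":-1},{"yaw":-1},{"yaw":-1},{},{}]'
python3 - <<'E'
from h import *
f=grab("wrist"); cv2.imwrite("pics/w1.png",f["pixels"][:,:,::-1]); print(f["mtx"],f["C"],f["R"][2])
sc=grab("scene"); si=grab("side")
print("module",onz(sc,(273.2,202.5),22),onz(si,(328.1,235.7),22))
print("button",onz(si,(232,276.5),25),"pile",tri(sc,(400.1,181),si,(306,327)))
E
```

```text
[[345.13399477   0.         272.73494694]
 [  0.         345.13399477 206.20667153]
 [  0.           0.           1.        ]] [ 212.05824013 -537.95671935  384.68558454] [-0.22491768 -0.06043401 -0.97250181]
module [[481.21140268   5.24809338  22.        ]] [[478.42833081  10.65790123  22.        ]]
button [[652.41377376 193.15045114  25.        ]] pile (array([475.47560526, 296.0784092 ,  47.69792292]), np.float64(3.6706693905436603))invalid input
invalid input
invalid input
invalid input
```

View pics/w1.png

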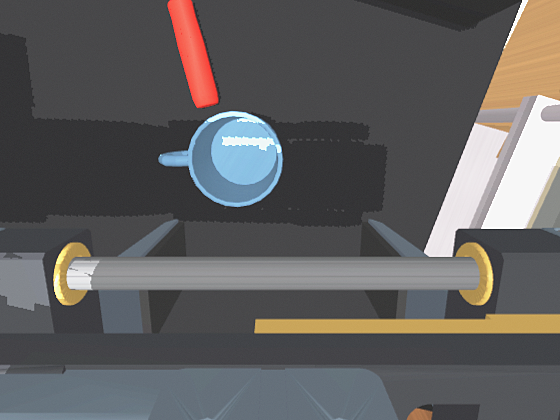

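The arm didn't move: the commands were refused, and the picture only shows the mug at the start pose. Perhaps every key has to be given.

```bash
python3 -m inch '[{"x":2.23,"y":-2.34,"z":-0.45,"yaw":0,"gripper":1},{"x":2.23,"y":-2.34,"z":-0.45,"yaw":0,"gripper":1},{"x":2.23,"y":-2.34,"z":-0.45,"yaw":0,"gripper":1},{"x":2.23,"y":-2.34,"z":-0.45,"yaw":0,"gripper":1},{"x":2.23,"y":-2.34,"z":-0.45,"yaw":0,"gripper":1},{"x":2.23,"y":-2.34,"z":-0.45,"yaw":0,"gripper":1},{"x":2.23,"y":-2.34,"z":-0.45,"yaw":0,"gripper":1},{"x":2.23,"y":-2.34,"z":-0.45,"yaw":0,"gripper":1},{"x":2.23,"y":-2.34,"z":-0.45,"yaw":0,"gripper":1},{"x":2.23,"y":-2.34,"z":-0.45,"yaw":0,"gripper":1},{"x":2.23,"y":-2.34,"z":-0.45,"yaw":0,"gripper":1},{"x":2.23,"y":-2.34,"z":-0.45,"yaw":0,"gripper":1}]'
python3 -m inch '[{"x":2.23,"y":-2.34,"z":-0.45,"yaw":0,"gripper":1},{"x":2.23,"y":-2.34,"z":-0.45,"yaw":0,"gripper":1},{"x":2.23,"y":-2.34,"z":-0.45,"yaw":0,"gripper":1},{"x":2.23,"y":-2.34,"z":-0.45,"yaw":0,"gripper":1},{"x":2.23,"y":-2.34,"z":-0.45,"yaw":0,"gripper":1},{"x":2.23,"y":-2.34,"z":-0.45,"yaw":0,"gripper":1},{"x":0,"y":0,"z":0,"yaw":-1,"gripper":1},{"x":0,"y":0,"z":0,"yaw":-1,"gripper":1},{"x":0,"y":0,"z":0,"yaw":-1,"gripper":1},{"x":0,"y":0,"z":0,"yaw":-1,"gripper":1},{"x":0,"y":0,"z":0,"yaw":-1,"gripper":1},{"x":0,"y":0,"z":0,"yaw":-1,"gripper":1}]'
python3 -m inch '[{"x":0,"y":0,"z":0,"yaw":-1,"gripper":1},{"x":0,"y":0,"z":0,"yaw":-1,"gripper":1},{"x":0,"y":0,"z":0,"yaw":-1,"gripper":1},{"x":0,"y":0,"z":0,"yaw":-1,"gripper":1},{"x":0,"y":0,"z":0,"yaw":-1,"gripper":1},{"x":0,"y":0,"z":0,"yaw":-1,"gripper":1},{"x":0,"y":0,"z":0,"yaw":-1,"gripper":1},{"x":0,"y":0,"z":0,"yaw":-1,"gripper":1},{"x":0,"y":0,"z":0,"yaw":-1,"gripper":1},{"x":0,"y":0,"z":0,"yaw":0,"gripper":1},{"x":0,"y":0,"z":0,"yaw":0,"gripper":1}]'
python3 - <<'E'
from h import *
f=grab("wrist"); cv2.imwrite("pics/w2.png",f["pixels"][:,:,::-1]); print(f["C"])
for k,lo,hi in (("blue",(105,120,60),(125,255,255)),("yellow",(18,150,90),(30,255,255)),("green",(55,100,50),(80,255,255))):
    for c in blobs(f,lo,hi):
        m=cv2.moments(c); uv=(m["m10"]/m["m00"],m["m01"]/m["m00"]); print(k,cv2.boundingRect(c),m["m00"],np.round(uv,1),onz(f,uv,22)[0])
E
```

```text
time_s: 1.48
ee_pos: [346.9, -185.8, 294.0]
ee_rot: [180.0, -0.0, 15.0]
force: [1.1, -0.3, -0.2]
gripper_width: 91.4
time_s: 2.48
ee_pos: [439.2, -16.9, 320.6]
ee_rot: [180.0, -0.0, 45.3]
force: [0.4, -0.9, -0.1]
gripper_width: 91.2
time_s: 3.4
ee_pos: [439.3, -17.0, 320.6]
ee_rot: [180.0, 0.0, 89.9]
force: [-0.9, -1.1, -1.6]
gripper_width: 91.2
[439.16674594  48.43857576 469.69289672]
blue (279, 174, 47, 25) 931.0 [301.9 187.3] [477.50932584 -33.42576791  22.        ]
yellow (405, 175, 43, 35) 666.5 [426.4 191.7] [642.03789255 -39.50753388  22.        ]
yellow (416, 134, 36, 39) 658.5 [434.  152.1] [646.45669892  12.27776838  22.        ]
green (439, 0, 24, 20) 84.0 [444.9  12.1] [641.70546279 175.44423304  22.        ]
```

View pics/w2.png

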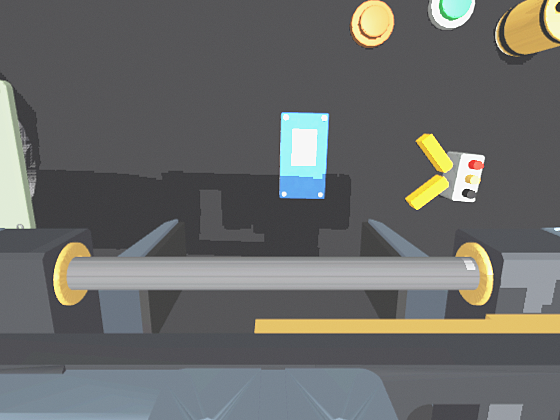

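The wrist view is clear: the module lid has corners at about (281,113), (328,113), (325,198) and (280,198). The V blocks are at (434,152) and (426,191), and the large green button is at the top edge (450,8). Now I'll fit the lid rectangle and the V.

```bash
cat >> h.py <<'E'
def lid(f,z,box,lo=(90,80,40),hi=(125,255,255)):
    """blue lid within pixel box -> world min-area rect at z: centre, size, yaw of long side"""
    x,y,w,h=box; m=cv2.inRange(f["hsv"],np.array(lo),np.array(hi)); k=np.zeros_like(m); k[y:y+h,x:x+w]=m[y:y+h,x:x+w]
    k=cv2.morphologyEx(k,cv2.MORPH_OPEN,np.ones((3,3)))
    p=cv2.findNonZero(k).reshape(-1,2); p=cv2.convexHull(p).reshape(-1,2); c=onz(f,p,z)[:,:2].astype(np.float32)
    (cx,cy),(a,b),t=cv2.minAreaRect(c); t=t+(90 if b>a else 0); return np.round([cx,cy,a,b,(t+90)%180-90],1)
E
python3 - <<'E'
from h import *
f=grab("wrist"); print("module",lid(f,22,(265,100,80,110)))
for c in blobs(f,(18,150,90),(30,255,255),300):
    p=c.reshape(-1,2)
    for z in (0,22):
        w=onz(f,p,z)[:,:2].astype(np.float32); r=cv2.minAreaRect(w); print(z,np.round(cv2.boxPoints(r)).tolist(),np.round(r[1]),round(r[2],1))
m=cv2.inRange(f["hsv"],(90,80,40),(125,255,255)); 
s=np.hstack([f["pixels"][100:220,260:350],f["pixels"][120:240,395:485]])
print(f["hsv"][155,275:335:4].tolist(),f["hsv"][190,270:335:4].tolist())
E
```

```text
module [478.3   7.  110.2  60.8  89.3]
0 [[622.0, -53.0], [638.0, -72.0], [683.0, -35.0], [667.0, -16.0]] [58. 25.] 39.4
22 [[613.0, -48.0], [629.0, -66.0], [671.0, -31.0], [656.0, -13.0]] [55. 24.] 39.4
0 [[629.0, 26.0], [669.0, -21.0], [686.0, -7.0], [646.0, 41.0]] [22. 61.] 39.8
22 [[620.0, 27.0], [658.0, -18.0], [674.0, -4.0], [637.0, 41.0]] [21. 58.] 39.8
[[150, 6, 88], [2, 38, 108], [91, 87, 247], [91, 86, 247], [4, 8, 255], [0, 0, 247], [0, 0, 247], [0, 0, 247], [0, 0, 247], [0, 0, 247], [4, 8, 255], [91, 90, 247], [91, 89, 247], [118, 44, 99], [120, 9, 89]] [[120, 12, 66], [113, 16, 65], [13, 70, 58], [104, 155, 240], [104, 151, 239], [105, 148, 240], [105, 147, 240], [105, 147, 238], [104, 148, 240], [104, 145, 239], [105, 147, 240], [105, 147, 240], [105, 149, 239], [104, 147, 241], [13, 30, 59], [120, 4, 64], [135, 8, 65]]
```

The module is at (478, 7), with its long side at 89.3°. The V seat is about (624.5, -13.5), with the way in at -5.3°. Now the grasp: TCP to (478, 7, 26).

```bash
python3 -m inch '[{"x":0.2,"y":0.325,"z":2.2,"yaw":0,"gripper":1},{"x":0.2,"y":0.325,"z":2.2,"yaw":0,"gripper":1},{"x":0.2,"y":0.325,"z":2.2,"yaw":0,"gripper":1},{"x":0.2,"y":0.325,"z":2.2,"yaw":0,"gripper":1},{"x":0.2,"y":0.325,"z":2.2,"yaw":0,"gripper":1},{"x":0.2,"y":0.325,"z":2.2,"yaw":0,"gripper":1},{"x":0.2,"y":0.325,"z":2.2,"yaw":0,"gripper":1},{"x":0.2,"y":0.325,"z":2.2,"yaw":0,"gripper":1},{"x":0.2,"y":0.325,"z":2.2,"yaw":0,"gripper":1},{"x":0.2,"y":0.325,"z":2.2,"yaw":0,"gripper":1},{"x":0.2,"y":0.325,"z":2.2,"yaw":0,"gripper":1},{"x":0.2,"y":0.325,"z":2.2,"yaw":0,"gripper":1}]'
python3 -m inch '[{"x":0,"y":0,"z":0.75,"yaw":0,"gripper":1},{"x":0,"y":0,"z":0.75,"yaw":0,"gripper":1},{"x":0,"y":0,"z":0.75,"yaw":0,"gripper":1},{"x":0,"y":0,"z":0.75,"yaw":0,"gripper":1},{"x":0,"y":0,"z":0,"yaw":0,"gripper":1},{"x":0,"y":0,"z":0,"yaw":0,"gripper":1}]'
```

```text
time_s: 4.5
ee_pos: [478.6, 7.1, 55.6]
ee_rot: [180.0, 0.0, 90.0]
force: [-0.3, 0.8, -1.0]
gripper_width: 91.3
time_s: 5.0
ee_pos: [478.4, 7.0, 26.8]
ee_rot: [180.0, 0.0, 90.0]
force: [-0.9, 0.2, 0.4]
gripper_width: 91.2
```

```bash
python3 -m inch '[{"x":0,"y":0,"z":0,"yaw":0,"gripper":-1},{"x":0,"y":0,"z":0,"yaw":0,"gripper":-1},{"x":0,"y":0,"z":0,"yaw":0,"gripper":-1},{"x":0,"y":0,"z":0,"yaw":0,"gripper":-1},{"x":0,"y":0,"z":0,"yaw":0,"gripper":-1},{"x":0,"y":0,"z":0,"yaw":0,"gripper":-1},{"x":0,"y":0,"z":0,"yaw":0,"gripper":-1},{"x":0,"y":0,"z":0,"yaw":0,"gripper":-1},{"x":0,"y":0,"z":-0.3,"yaw":0,"gripper":-1},{"x":0,"y":0,"z":-0.7,"yaw":0,"gripper":-1},{"x":0,"y":0,"z":-1.2,"yaw":0,"gripper":-1},{"x":0,"y":0,"z":-1.5,"yaw":0,"gripper":-1}]' 30
python3 -m inch '[{"x":0.5,"y":0,"z":-1.8,"yaw":0,"gripper":-1},{"x":1,"y":0,"z":-2,"yaw":0,"gripper":-1},{"x":1.5,"y":0,"z":-2,"yaw":0,"gripper":-1},{"x":2,"y":0,"z":-2,"yaw":0,"gripper":-1},{"x":2.5,"y":0,"z":-2,"yaw":0,"gripper":-1},{"x":2.5,"y":0,"z":-2,"yaw":0,"gripper":-1},{"x":2.5,"y":0,"z":-2,"yaw":0,"gripper":-1},{"x":2,"y":0,"z":-2,"yaw":0,"gripper":-1},{"x":1.5,"y":0,"z":-2,"yaw":0,"gripper":-1},{"x":1,"y":0,"z":-1.5,"yaw":0,"gripper":-1},{"x":0.5,"y":0,"z":-1,"yaw":0,"gripper":-1},{"x":0,"y":0,"z":0,"yaw":0,"gripper":-1}]'
python3 - <<'E'
from h import *
f=grab("wrist"); cv2.imwrite("pics/w3.png",f["pixels"][:,:,::-1]); print(f["C"],telemetry.state()["force"])
E
```

```text
time_s: 6.0
ee_pos: [476.9, 7.1, 63.1]
ee_rot: [-179.8, 0.0, 90.1]
force: [-0.2, -0.2, -3.6]
gripper_width: 60.0
time_s: 7.0
ee_pos: [478.6, 183.1, 268.3]
ee_rot: [179.8, -0.1, 90.1]
force: [0.5, -0.4, -4.0]
gripper_width: 60.2
[477.86423243 248.29656382 417.52467957] [-0.58125412 -0.03206763 -4.14589232]
```

View pics/w3.png

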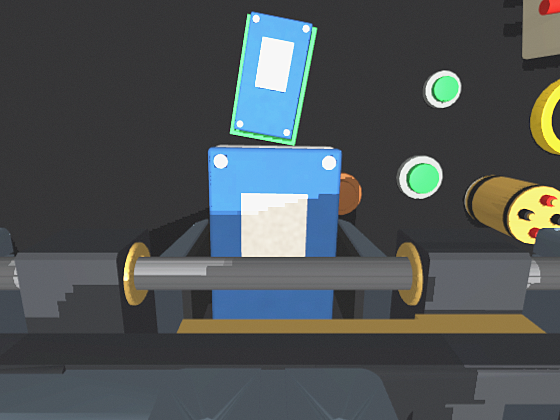

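The module is held squarely. The pile lid is at (274,77), rotated, with the green frame around it. The large green button is at (421,178) and the small one at (444,88). Now I'll get the pile height from the lid's known size, plus its pose and the button's.

Run:
```python
from h import *
f=grab("wrist")
for z in (34,45,55,65,75,84): print("pile",z,lid(f,z,(225,5,100,137)))
# green frame outline, hull, z=20
m=cv2.inRange(f["hsv"],(50,80,40),(88,255,255)); 
k=m.copy(); k[:, :225]=0;k[:,325:]=0;k[150:]=0
w=onz(f,cv2.convexHull(cv2.findNonZero(k)).reshape(-1,2),20)[:,:2].astype(np.float32);print("frame",cv2.minAreaRect(w))
# held lid corners
for y in (160,170,180,190): 
    r=cv2.inRange(f["hsv"],(90,80,40),(125,255,255))[y,190:360]; x=np.nonzero(r)[0]+190; print(y,x.min(),x.max())
for b in ((400,155,50,45),(425,70,40,35)):
    x,y,w,h=b;k=np.zeros_like(m);k[y:y+h,x:x+w]=m[y:y+h,x:x+w];c=max(cv2.findContours(k,0,1)[0],key=cv2.contourArea);e=cv2.fitEllipse(cv2.convexHull(c))
    for z in(20,30): print("btn",e,z,onz(f,e[0],z)[0], onz(f,(e[0][0]+e[1][1]/2,e[0][1]),z)[0,0]-onz(f,e[0],z)[0,0])
sc=grab("scene");si=grab("side")
c=[c for c in blobs(si,(55,120,50),(80,255,255),80) if 215<c[:,0,0].mean()<245]
if c:
  for z in (20,25,30,35): print("side btn",z,onz(si,cv2.fitEllipse(c[0])[0],z)[0])
```

```text
pile 34 [478.  295.9 117.8  63.9  79.9]
pile 45 [478.  294.5 114.4  62.1  79.9]
pile 55 [477.9 293.3 111.3  60.4  79.9]
pile 65 [477.9 292.  108.2  58.7  79.9]
pile 75 [477.9 290.7 105.1  57.1  79.9]
pile 84 [477.9 289.6 102.4  55.5  79.9]
frame ((477.83331298828125, 292.65997314453125), (125.70730590820312, 75.63670349121094), 79.87798309326172)
160 208 341
170 208 340
180 209 339
190 209 339
btn ((424.4663391113281, 176.74893188476562), (30.073280334472656, 32.55998611450195), 73.07794189453125) 20 [653.44545551 187.72462509  20.        ] 18.82940150467698
btn ((424.4663391113281, 176.74893188476562), (30.073280334472656, 32.55998611450195), 73.07794189453125) 30 [649.00473666 189.23443193  30.        ] 18.353760944592977
btn ((447.013427734375, 86.69061279296875), (24.479324340820312, 28.22837257385254), 54.874061584472656) 20 [667.65521731 286.62267051  20.        ] 15.380038309938755
btn ((447.013427734375, 86.69061279296875), (24.479324340820312, 28.22837257385254), 54.874061584472656) 30 [662.85555242 285.63426084  30.        ] 14.991530473721355
side btn 20 [654.21020742 188.75762254  20.        ]
side btn 25 [652.35880902 193.24242615  25.        ]
side btn 30 [650.50741063 197.72722976  30.        ]
side btn 35 [648.65601224 202.21203338  35.        ]
```

```bash
python3 -m inch '[{"x":1,"y":-0.05,"z":0,"yaw":0,"gripper":-1},{"x":2,"y":0,"z":0,"yaw":0,"gripper":-1},{"x":2.5,"y":0,"z":0,"yaw":0,"gripper":-1},{"x":2.5,"y":0,"z":0,"yaw":0,"gripper":-1},{"x":2,"y":0,"z":0,"yaw":0,"gripper":-1},{"x":0.95,"y":0,"z":0,"yaw":0,"gripper":-1},{"x":0,"y":0,"z":0.5,"yaw":0.5,"gripper":-1},{"x":0,"y":0,"z":1,"yaw":0.5,"gripper":-1},{"x":0,"y":0,"z":1.5,"yaw":0.5,"gripper":-1},{"x":0,"y":0,"z":2,"yaw":0.5,"gripper":-1},{"x":0,"y":0,"z":2,"yaw":0,"gripper":-1},{"x":0,"y":0,"z":2,"yaw":0,"gripper":-1}]'
python3 -m inch '[{"x":0,"y":0,"z":2,"yaw":0,"gripper":-1},{"x":0,"y":0,"z":2,"yaw":0,"gripper":-1},{"x":0,"y":0,"z":1.5,"yaw":0,"gripper":-1},{"x":0,"y":0,"z":1,"yaw":0,"gripper":-1},{"x":0,"y":0,"z":0.5,"yaw":0,"gripper":-1},{"x":0,"y":0,"z":0,"yaw":0,"gripper":-1},{"x":0,"y":0,"z":0,"yaw":0,"gripper":-1}]'
```

```text
time_s: 8.2
ee_pos: [477.2, 291.0, 175.2]
ee_rot: [-180.0, 0.1, 80.0]
force: [-0.1, 1.2, -4.4]
gripper_width: 60.0
time_s: 8.78
ee_pos: [477.9, 291.7, 106.9]
ee_rot: [180.0, -0.0, 80.0]
force: [0.2, 0.2, -3.1]
gripper_width: 59.9
```

```bash
python3 -m inch '[{"x":0.05,"y":0,"z":0.4,"yaw":0,"gripper":-1},{"x":0.03,"y":0,"z":0.4,"yaw":0,"gripper":-1},{"x":0,"y":0,"z":0.3,"yaw":0,"gripper":-1},{"x":0,"y":0,"z":0.1,"yaw":0,"gripper":-1},{"x":0,"y":0,"z":0,"yaw":0,"gripper":-1}]'
python3 -m inch '[{"x":0,"y":0,"z":0.1,"yaw":0,"gripper":-1},{"x":0,"y":0,"z":0.1,"yaw":0,"gripper":-1}]'
python3 -m inch '[{"x":0,"y":0,"z":0.1,"yaw":0,"gripper":-1},{"x":0,"y":0,"z":0.1,"yaw":0,"gripper":-1}]'
python3 -m inch '[{"x":0,"y":0,"z":0.1,"yaw":0,"gripper":-1},{"x":0,"y":0,"z":0.1,"yaw":0,"gripper":-1}]'
```

```text
time_s: 9.2
ee_pos: [477.4, 292.2, 94.2]
ee_rot: [-180.0, 0.0, 80.1]
force: [-1.0, 0.5, -3.5]
gripper_width: 60.1
time_s: 9.37
ee_pos: [477.8, 292.4, 92.6]
ee_rot: [180.0, -0.0, 80.1]
force: [0.1, -1.0, -5.0]
gripper_width: 59.9
time_s: 9.53
ee_pos: [477.7, 292.4, 90.5]
ee_rot: [180.0, -0.0, 80.1]
force: [-0.3, 0.3, -3.9]
gripper_width: 60.0
time_s: 9.7
ee_pos: [477.6, 292.4, 88.4]
ee_rot: [180.0, 0.0, 80.1]
force: [0.0, 0.0, -4.7]
gripper_width: 60.1
```

```bash
python3 -m inch '[{"x":0,"y":0,"z":0.1,"yaw":0,"gripper":-1},{"x":0,"y":0,"z":0.1,"yaw":0,"gripper":-1}]' | grep -E "pos|force"
python3 -m inch '[{"x":0,"y":0,"z":0.1,"yaw":0,"gripper":-1},{"x":0,"y":0,"z":0.1,"yaw":0,"gripper":-1}]' | grep -E "pos|force"
python3 -m inch '[{"x":0,"y":0,"z":0.1,"yaw":0,"gripper":-1},{"x":0,"y":0,"z":0.05,"yaw":0,"gripper":-1}]' | grep -E "pos|force"
```

```text
ee_pos: [477.6, 292.3, 86.4]
force: [0.4, 0.1, -4.2]
ee_pos: [477.6, 292.3, 84.7]
force: [-0.7, -0.4, 0.1]
ee_pos: [477.7, 292.4, 83.6]
force: [-1.6, -1.3, 2.3]
```

The wrist force went from -4.2 N (carried weight) to +2.3 N, so the module rests on the pile with about 6 N (pile top ~58 mm). I'll hold, release, and lift clear.

```bash
python3 -m inch '[{"x":0,"y":0,"z":0,"yaw":0,"gripper":-1},{"x":0,"y":0,"z":0,"yaw":0,"gripper":-1},{"x":0,"y":0,"z":0,"yaw":0,"gripper":-1},{"x":0,"y":0,"z":0,"yaw":0,"gripper":-1}]' 10| grep -E "pos|force"
python3 -m inch '[{"x":0,"y":0,"z":0,"yaw":0,"gripper":0.6},{"x":0,"y":0,"z":0,"yaw":0,"gripper":0.8},{"x":0,"y":0,"z":0,"yaw":0,"gripper":1},{"x":0,"y":0,"z":0,"yaw":0,"gripper":1},{"x":0,"y":0,"z":0,"yaw":0,"gripper":1},{"x":0,"y":0,"z":0,"yaw":0,"gripper":1},{"x":0,"y":0,"z":0,"yaw":0,"gripper":1},{"x":0,"y":0,"z":0,"yaw":0,"gripper":1},{"x":0,"y":0,"z":0,"yaw":0,"gripper":1}]'
python3 -m inch '[{"x":0,"y":0,"z":-1,"yaw":0,"gripper":1},{"x":0,"y":0,"z":-1.5,"yaw":0,"gripper":1},{"x":0,"y":0,"z":-2,"yaw":0,"gripper":1},{"x":-2,"y":0,"z":-2,"yaw":0,"gripper":1},{"x":-2.5,"y":0,"z":-2,"yaw":0,"gripper":1},{"x":-2.5,"y":0,"z":-2,"yaw":0,"gripper":1},{"x":-2.5,"y":0,"z":-2,"yaw":0,"gripper":1},{"x":-1.5,"y":0,"z":-2,"yaw":0,"gripper":1},{"x":-0.5,"y":0,"z":-2,"yaw":0,"gripper":1},{"x":0,"y":0,"z":0,"yaw":0,"gripper":1},{"x":0,"y":0,"z":0,"yaw":0,"gripper":1}]'
python3 - <<'E'
from h import *
f=grab("wrist"); cv2.imwrite("pics/w4.png",f["pixels"][:,:,::-1])
print("lid@79",lid(f,79,(190,0,200,215)))
m=cv2.inRange(f["hsv"],(50,80,40),(88,255,255)); m[:,:190]=0; m[:,390:]=0; m[215:]=0
w=onz(f,cv2.convexHull(cv2.findNonZero(m)).reshape(-1,2),20)[:,:2].astype(np.float32);print("frame",cv2.minAreaRect(w))
# silver standard in fixed views
for n in("scene","side"):
    g=grab(n); cv2.imwrite(f"pics/{n}2.png",g["pixels"][:,:,::-1])
E
python3 -c "
import cv2;import numpy as np
a=cv2.resize(cv2.imread('pics/w4.png')[0:240,150:430],None,fx=1.4,fy=1.4)
b=cv2.resize(cv2.imread('pics/scene2.png')[160:240,100:180],(336,336),interpolation=2)
c=cv2.resize(cv2.imread('pics/side2.png')[135:195,320:380],(240,240),interpolation=2)
o=np.zeros((580,740,3),np.uint8);o[:336,:392]=a;o[:336,400:736]=b;o[338:578,:240]=c
cv2.imwrite('pics/m4.png',o)"
```

```text
ee_pos: [477.7, 292.4, 83.3]
force: [-2.1, -1.6, 4.1]
time_s: 11.28
ee_pos: [477.7, 292.3, 83.0]
ee_rot: [180.0, 0.0, 80.1]
force: [0.9, 1.1, -0.6]
gripper_width: 91.3
time_s: 12.2
ee_pos: [458.2, 179.1, 249.5]
ee_rot: [179.8, -0.1, 80.0]
force: [0.3, -0.1, -0.8]
gripper_width: 91.0
lid@79 [477.3 290.3 106.1  60.2  79.6]
frame ((477.781005859375, 292.66424560546875), (125.40213012695312, 75.632080078125), 79.95001220703125)
```

View pics/m4.png

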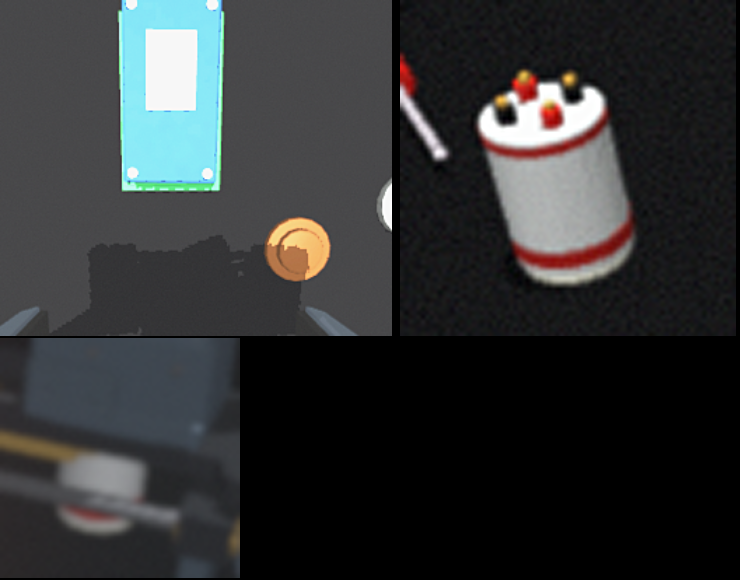

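The module is placed centred and square (yaw 79.6° against the frame's 79.9°). The silver standard's top is at about scene (134,187). Next I'll move the wrist camera behind the standard with the tool facing along the V's way in.

```bash
python3 -m inch '[{"x":-2.83,"y":0.13,"z":-0.31,"yaw":0,"gripper":1},{"x":-2.83,"y":0.13,"z":-0.31,"yaw":0,"gripper":1},{"x":-2.83,"y":0.13,"z":-0.31,"yaw":0,"gripper":1},{"x":-2.83,"y":0.13,"z":-0.31,"yaw":0,"gripper":1},{"x":-2.83,"y":0.13,"z":-0.31,"yaw":0,"gripper":1},{"x":-2.83,"y":0.13,"z":-0.31,"yaw":0,"gripper":1},{"x":-2.83,"y":0.13,"z":-0.31,"yaw":0,"gripper":1},{"x":-2.83,"y":0.13,"z":-0.31,"yaw":0,"gripper":1},{"x":-2.83,"y":0.13,"z":-0.31,"yaw":0,"gripper":1},{"x":-2.83,"y":0.13,"z":-0.31,"yaw":0,"gripper":1},{"x":-2.83,"y":0.13,"z":-0.31,"yaw":0,"gripper":1},{"x":-2.83,"y":0.13,"z":-0.31,"yaw":0,"gripper":1}]' | grep -E "pos|rot"
python3 -m inch '[{"x":-2.83,"y":0.13,"z":-0.31,"yaw":0,"gripper":1},{"x":-2.83,"y":0.13,"z":-0.31,"yaw":0,"gripper":1},{"x":-2.83,"y":0.13,"z":-0.31,"yaw":0,"gripper":1},{"x":-2.83,"y":0.13,"z":-0.31,"yaw":0,"gripper":1},{"x":0,"y":0,"z":0,"yaw":1,"gripper":1},{"x":0,"y":0,"z":0,"yaw":1,"gripper":1},{"x":0,"y":0,"z":0,"yaw":1,"gripper":1},{"x":0,"y":0,"z":0,"yaw":1,"gripper":1},{"x":0,"y":0,"z":0,"yaw":1,"gripper":1},{"x":0,"y":0,"z":0,"yaw":1,"gripper":1},{"x":0,"y":0,"z":0,"yaw":1,"gripper":1},{"x":0,"y":0,"z":0,"yaw":1,"gripper":1}]' | grep -E "pos|rot"
python3 -m inch '[{"x":0,"y":0,"z":0,"yaw":1,"gripper":1},{"x":0,"y":0,"z":0,"yaw":1,"gripper":1},{"x":0,"y":0,"z":0,"yaw":1,"gripper":1},{"x":0,"y":0,"z":0,"yaw":1,"gripper":1},{"x":0,"y":0,"z":0,"yaw":1,"gripper":1},{"x":0,"y":0,"z":0,"yaw":1,"gripper":1},{"x":0,"y":0,"z":0,"yaw":1,"gripper":1},{"x":0,"y":0,"z":0,"yaw":1,"gripper":1},{"x":0,"y":0,"z":0,"yaw":1,"gripper":1},{"x":0,"y":0,"z":0,"yaw":0,"gripper":1},{"x":0,"y":0,"z":0,"yaw":0,"gripper":1}]'
python3 - <<'E'
from h import *
f=grab("wrist"); cv2.imwrite("pics/w5.png",f["pixels"][:,:,::-1]); print(f["C"])
sc=grab("scene"); print("top from scene",onz(sc,(134,186.7),85))
E
```

```text
ee_pos: [414.0, -158.9, 284.1]
ee_rot: [-179.9, -0.0, 80.1]
ee_pos: [400.2, -269.9, 296.1]
ee_rot: [-179.8, 0.0, 39.9]
time_s: 15.27
ee_pos: [400.2, -270.1, 296.5]
ee_rot: [-179.9, 0.1, -4.8]
force: [-0.0, -0.4, 0.5]
gripper_width: 91.1
[ 465.13176783 -275.36901007  445.53600828]
top from scene [[ 476.85407928 -284.34580843   85.        ]]
```

View pics/w5.png

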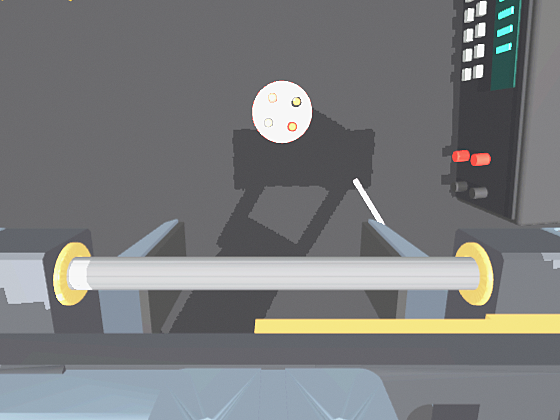

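The silver standard's top is at about (282,112), a disc some 61 px across, with the screwdriver tip well clear at (365,195).

Run:
```python
from h import *
f=grab("wrist")
m=cv2.inRange(f["hsv"],(0,0,185),(179,70,255)); m[:,:240]=0;m[:,325:]=0;m[160:]=0
c=cv2.convexHull(max(cv2.findContours(m,0,1)[0],key=cv2.contourArea)); e=cv2.fitEllipse(c); p=onz(f,e[0],85)[0]
s=telemetry.state(); d=p[:2]-s["ee_pos"][:2]; y=np.radians(s["ee_rot"][2]); R=np.array([[np.cos(y),np.sin(y)],[np.sin(y),-np.cos(y)]])
print(e,p,"tool xy",R@d,"diam",e[1][0]/345.13*(f["C"][2]-85))
```

```text
((281.3387756347656, 111.55277252197266), (59.59805679321289, 61.82846450805664), 3.7065446376800537) [ 475.67986671 -285.12844167   85.        ] tool xy [76.52976754  8.37640284] diam 62.342159626810684
```

```bash
python3 -m inch '[{"x":2.55,"y":0.28,"z":1.5,"yaw":0,"gripper":1},{"x":2.55,"y":0.28,"z":1.5,"yaw":0,"gripper":1},{"x":2.55,"y":0.28,"z":1.5,"yaw":0.1,"gripper":1},{"x":0,"y":0,"z":2,"yaw":0,"gripper":1},{"x":0,"y":0,"z":2.5,"yaw":0,"gripper":1},{"x":0,"y":0,"z":2.5,"yaw":0,"gripper":1},{"x":0,"y":0,"z":2.5,"yaw":0,"gripper":1},{"x":0,"y":0,"z":2.5,"yaw":0,"gripper":1},{"x":0,"y":0,"z":2.5,"yaw":0,"gripper":1},{"x":0,"y":0,"z":2.5,"yaw":0,"gripper":1},{"x":0,"y":0,"z":2,"yaw":0,"gripper":1},{"x":0,"y":0,"z":0.75,"yaw":0,"gripper":1}]'
python3 -m inch '[{"x":0,"y":0,"z":0.5,"yaw":0,"gripper":1},{"x":0,"y":0,"z":0,"yaw":0,"gripper":1},{"x":0,"y":0,"z":0,"yaw":0,"gripper":1},{"x":0,"y":0,"z":0,"yaw":0,"gripper":-1},{"x":0,"y":0,"z":0,"yaw":0,"gripper":-1},{"x":0,"y":0,"z":0,"yaw":0,"gripper":-1},{"x":0,"y":0,"z":0,"yaw":0,"gripper":-1},{"x":0,"y":0,"z":0,"yaw":0,"gripper":-1},{"x":0,"y":0,"z":0,"yaw":0,"gripper":-1},{"x":0,"y":0,"z":0,"yaw":0,"gripper":-1},{"x":0,"y":0,"z":0,"yaw":0,"gripper":-1},{"x":0,"y":0,"z":0,"yaw":0,"gripper":-1}]' 8
```

```text
time_s: 16.42
ee_pos: [473.9, -284.4, 52.1]
ee_rot: [-179.9, 0.3, -5.4]
force: [0.8, 0.4, 0.4]
gripper_width: 91.4
time_s: 17.42
ee_pos: [475.7, -285.5, 50.5]
ee_rot: [180.0, -0.0, -5.4]
force: [-0.5, 0.0, 4.8]
gripper_width: 59.8
```

```bash
python3 -m inch '[{"x":0,"y":0,"z":-0.1,"yaw":0,"gripper":-1},{"x":0,"y":0,"z":0,"yaw":0,"gripper":-1},{"x":0,"y":0,"z":0,"yaw":0,"gripper":-1}]' | grep -E "pos|force"
python3 - <<'E'
from workcell import telemetry
print(telemetry.state()["torque"])
E
```

```text
ee_pos: [475.1, -285.3, 50.6]
force: [-0.7, -0.7, -2.6]
[-0.00454448  0.05079036 -0.02650305]
```

```bash
python3 -m inch '[{"x":0.24,"y":-0.5,"z":0,"yaw":0,"gripper":-1},{"x":0.24,"y":-1,"z":0,"yaw":0,"gripper":-1},{"x":0.24,"y":-1.6,"z":0,"yaw":0,"gripper":-1},{"x":0.24,"y":-2,"z":0,"yaw":0,"gripper":-1},{"x":0.24,"y":-2,"z":0,"yaw":0,"gripper":-1},{"x":0.24,"y":-2,"z":0,"yaw":0,"gripper":-1},{"x":0.24,"y":-2,"z":0,"yaw":0,"gripper":-1},{"x":0.24,"y":-2,"z":0,"yaw":0,"gripper":-1},{"x":0.24,"y":-2,"z":0,"yaw":0,"gripper":-1},{"x":0.24,"y":-2,"z":0,"yaw":0,"gripper":-1},{"x":0.24,"y":-2,"z":0,"yaw":0,"gripper":-1},{"x":0.24,"y":-2,"z":0,"yaw":0,"gripper":-1}]'
python3 -m inch '[{"x":0.24,"y":-2,"z":0,"yaw":0,"gripper":-1},{"x":0.24,"y":-2,"z":0,"yaw":0,"gripper":-1},{"x":0.24,"y":-1.5,"z":0,"yaw":0,"gripper":-1},{"x":0.24,"y":-1,"z":0,"yaw":0,"gripper":-1},{"x":0.24,"y":-0.6,"z":0,"yaw":0,"gripper":-1},{"x":0.24,"y":-0.27,"z":0,"yaw":0,"gripper":-1},{"x":0,"y":0,"z":0,"yaw":0,"gripper":-1},{"x":0,"y":0,"z":0,"yaw":0,"gripper":-1}]'
python3 - <<'E'
from h import *
f=grab("wrist"); cv2.imwrite("pics/w6.png",f["pixels"][:,:,::-1])
g=grab("scene"); cv2.imwrite("pics/s6.png",g["pixels"][:,:,::-1])
a=cv2.imread("pics/w6.png"); b=cv2.resize(cv2.imread("pics/s6.png")[170:290,200:340],None,fx=2.4,fy=2.4,interpolation=2)
o=np.zeros((540,560,3),np.uint8); o[:250]=a[:250]; o[252:540,:336]=b; cv2.imwrite("pics/m6.png",o)
for c in blobs(f,(18,150,90),(30,255,255),300):
    p=c.reshape(-1,2)
    w=onz(f,p,22)[:,:2].astype(np.float32); r=cv2.minAreaRect(w); print(np.round(cv2.boxPoints(r)).tolist(),np.round(r[1]),round(r[2],1))
E
```

```text
time_s: 18.67
ee_pos: [524.1, -76.2, 50.9]
ee_rot: [-180.0, 0.0, -5.4]
force: [0.1, 0.9, -3.5]
gripper_width: 59.7
time_s: 19.33
ee_pos: [545.6, -6.6, 51.0]
ee_rot: [180.0, 0.0, -5.5]
force: [-0.5, -0.7, -3.1]
gripper_width: 60.0
[[620.0, -49.0], [631.0, -64.0], [672.0, -30.0], [660.0, -16.0]] [52. 19.] 39.7
[[626.0, 24.0], [659.0, -17.0], [674.0, -5.0], [640.0, 36.0]] [19. 53.] 39.5
```

View pics/m6.png

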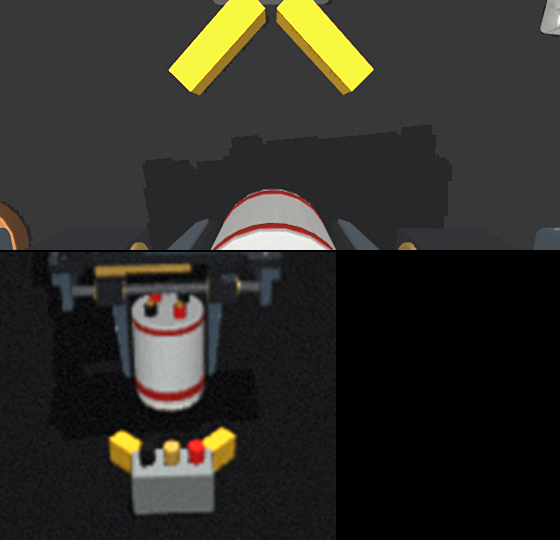

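The standard is upright in the grip at the V's mouth, with the V about 75–79 mm ahead and in line. I'll advance, then creep until I feel contact.

```bash
python3 -m inch '[{"x":0.4,"y":-0.04,"z":0,"yaw":0,"gripper":-1},{"x":0.8,"y":-0.04,"z":0,"yaw":0,"gripper":-1},{"x":1.1,"y":0,"z":0,"yaw":0,"gripper":-1},{"x":1.2,"y":0,"z":0,"yaw":0,"gripper":-1},{"x":1.2,"y":0,"z":0,"yaw":0,"gripper":-1},{"x":0.9,"y":0,"z":0,"yaw":0,"gripper":-1},{"x":0.6,"y":0,"z":0,"yaw":0,"gripper":-1},{"x":0.3,"y":0,"z":0,"yaw":0,"gripper":-1},{"x":0,"y":0,"z":0,"yaw":0,"gripper":-1}]'| grep -E "pos|force"
for i in 1 2 3; do python3 -m inch '[{"x":0.15,"y":0,"z":0,"yaw":0,"gripper":-1},{"x":0.15,"y":0,"z":0,"yaw":0,"gripper":-1}]'| grep -E "pos|force"; done
```

```text
ee_pos: [610.9, -11.7, 51.0]
force: [-0.2, 0.1, -3.3]
ee_pos: [612.7, -11.8, 51.0]
force: [0.2, -0.2, -3.5]
ee_pos: [616.2, -12.1, 51.2]
force: [0.4, -0.6, -3.9]
ee_pos: [619.4, -12.4, 51.2]
force: [-0.5, 0.3, -2.6]
```

```bash
for i in 1 2 ; do python3 -m inch '[{"x":0.1,"y":0,"z":0,"yaw":0,"gripper":-1},{"x":0.1,"y":0,"z":0,"yaw":0,"gripper":-1}]'| grep -E "pos|force"; done
```

```text
ee_pos: [621.4, -12.6, 51.1]
force: [0.4, -0.6, -3.7]
ee_pos: [623.4, -12.8, 51.1]
force: [0.4, -0.6, -3.4]
```

```bash
for i in 1 2 ; do python3 -m inch '[{"x":0.1,"y":0,"z":0,"yaw":0,"gripper":-1},{"x":0.1,"y":0,"z":0,"yaw":0,"gripper":-1}]'| grep -E "pos|force"; done
```

```text
ee_pos: [624.2, -13.1, 50.9]
force: [-4.5, -0.4, -2.0]
ee_pos: [624.9, -13.2, 50.9]
force: [-6.6, 0.3, 2.0]
```

Contact is felt at x = 624: -6.6 N straight back along the axis with no side force, which suggests both faces are touching. I'll release and lift clear.

```bash
python3 -m inch '[{"x":0,"y":0,"z":0,"yaw":0,"gripper":-1},{"x":0,"y":0,"z":0,"yaw":0,"gripper":-1},{"x":0,"y":0,"z":0,"yaw":0,"gripper":0.5},{"x":0,"y":0,"z":0,"yaw":0,"gripper":0.8},{"x":0,"y":0,"z":0,"yaw":0,"gripper":1},{"x":0,"y":0,"z":0,"yaw":0,"gripper":1},{"x":0,"y":0,"z":0,"yaw":0,"gripper":1},{"x":0,"y":0,"z":0,"yaw":0,"gripper":1},{"x":0,"y":0,"z":0,"yaw":0,"gripper":1},{"x":0,"y":0,"z":0,"yaw":0,"gripper":1}]'
python3 -m inch '[{"x":0,"y":0,"z":-0.5,"yaw":0,"gripper":1},{"x":0,"y":0,"z":-1.5,"yaw":0,"gripper":1},{"x":0,"y":0,"z":-2.5,"yaw":0,"gripper":1},{"x":0,"y":0,"z":-2.5,"yaw":0,"gripper":1},{"x":0,"y":0,"z":-2.5,"yaw":0,"gripper":1},{"x":-0.5,"y":0,"z":-2.5,"yaw":0,"gripper":1},{"x":-1.5,"y":0,"z":-2.5,"yaw":0,"gripper":1},{"x":-2.5,"y":0,"z":-2.5,"yaw":0,"gripper":1},{"x":-2.5,"y":0,"z":-2,"yaw":0,"gripper":1},{"x":-1.5,"y":0,"z":-1,"yaw":0,"gripper":1},{"x":0,"y":0,"z":0,"yaw":0,"gripper":1},{"x":0,"y":0,"z":0,"yaw":0,"gripper":1}]'
python3 - <<'E'
from h import *
f=grab("wrist"); cv2.imwrite("pics/w7.png",f["pixels"][:,:,::-1]); print(f["C"])
g=grab("scene"); cv2.imwrite("pics/s7.png",g["pixels"][:,:,::-1])
a=cv2.imread("pics/w7.png"); b=cv2.resize(cv2.imread("pics/s7.png")[170:290,200:340],None,fx=2.4,fy=2.4,interpolation=2)
o=np.zeros((540,560,3),np.uint8); o[:250]=a[:250]; o[252:540,:336]=b; cv2.imwrite("pics/m7.png",o)
E
```

```text
time_s: 22.18
ee_pos: [627.4, -13.1, 51.2]
ee_rot: [180.0, -0.0, -5.4]
force: [-0.3, -0.3, -0.4]
gripper_width: 91.0
time_s: 23.18
ee_pos: [542.7, -5.0, 252.3]
ee_rot: [-180.0, -0.2, -5.4]
force: [0.0, -0.8, -0.5]
gripper_width: 91.1
[606.93466884 -10.85465346 401.62243151]
```

View pics/m7.png

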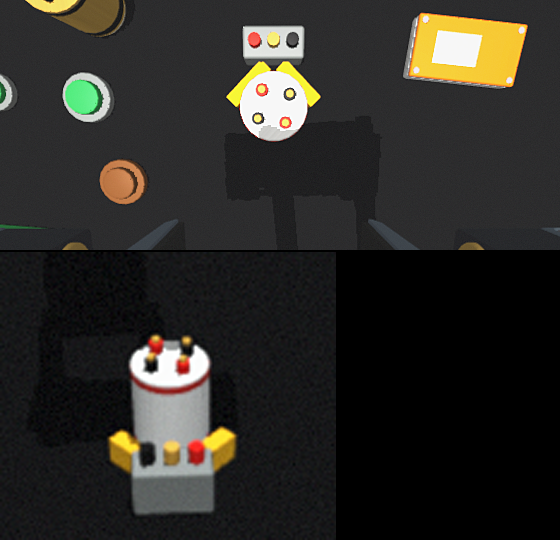

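The standard stands upright in the V: top disc at about (274,105), between both yellow blocks, symmetric in both views. The large green button is at (84,97), nearer the brown one; brass and the orange module are where they were. Now I'll measure the seat and triangulate the button.

Run:
```python
from h import *
f=grab("wrist"); si=grab("side")
m=cv2.inRange(f["hsv"],(0,0,150),(179,70,255)); m[:,:235]=0;m[:,312:]=0;m[145:]=0;m[:68]=0
c=cv2.convexHull(max(cv2.findContours(m,0,1)[0],key=cv2.contourArea)); e=cv2.fitEllipse(c); print("std",e,onz(f,e[0],85)[0])
def btn(f,x,y,w,h):
    m=cv2.inRange(f["hsv"],(50,100,40),(85,255,255)); k=np.zeros_like(m);k[y:y+h,x:x+w]=m[y:y+h,x:x+w]
    return cv2.minEnclosingCircle(max(cv2.findContours(k,0,1)[0],key=cv2.contourArea))
b=btn(f,55,65,60,65); s=btn(si,215,262,35,30); print(b,s)
p,d=tri(f,b[0],si,s[0]); print("tri",p,d)
for z in (15,20,25,30): print(z,onz(f,b[0],z)[0],"r",b[1]/345*(f["C"][2]-z),onz(si,s[0],z)[0])
q=telemetry.state(); y=np.radians(q["ee_rot"][2]); R=np.array([[np.cos(y),np.sin(y)],[np.sin(y),-np.cos(y)]]); print("tool xy to tri",R@(p[:2]-q["ee_pos"][:2]),q["ee_pos"],q["qpos"])
```

```text
std ((273.0810241699219, 105.22374725341797), (67.69864654541016, 70.19281768798828), 176.78465270996094) [623.19024495 -13.00129749  85.        ]
((81.75531768798828, 96.67021179199219), 19.60683250427246) ((231.76866149902344, 276.24627685546875), 8.147668838500977)
tri [654.82084662 186.80415585  18.55435752] 1.3238609503670689
15 [654.59930133 188.46425715  15.        ] r 21.857561485782846 [656.82963232 183.60267634  15.        ]
20 [653.99019209 185.87157782  20.        ] r 21.573404492967303 [654.97235261 188.0926117   20.        ]
25 [653.38108284 183.27889848  25.        ] r 21.28924750015176 [653.11507291 192.58254706  25.        ]
30 [652.7719736  180.68621915  30.        ] r 21.005090507336217 [651.25779321 197.07248242  30.        ]
tool xy to tri [  93.02086096 -201.69907476] [543.07078633  -5.15240528 249.88814299] [-1.75324477e+00  1.49867794e+01  9.23653437e+01 -6.63283584e-03
  7.27519173e+01  9.36966017e+01]
```

Run:
```python
from h import *
sc=grab("scene"); si=grab("side")
for n,f,b in(("scene",sc,(355,230,60,75)),("side",si,(172,222,45,60))):
    x,y,w,h=b; m=cv2.inRange(f["hsv"],(12,90,60),(27,255,255)); k=np.zeros_like(m);k[y:y+h,x:x+w]=m[y:y+h,x:x+w]
    p=cv2.findNonZero(k); r=cv2.boundingRect(p); print(n,r,onz(f,(r[0]+r[2]/2,r[1]+r[3]/2),46)[0])
print("base scene",onz(sc,(380,286),0),"top side",onz(si,(196,240),85))
```

```text
scene (355, 230, 51, 69) [736.0711081  158.81063605  46.        ]
side (179, 227, 33, 47) [745.61888285 158.57782059  46.        ]
base scene [[740.67654864 162.72808072   0.        ]] top side [[736.38963086 166.79933408  85.        ]]
```

The brass standard is at about (738,162). With the jaws along y, the gripper body clears it by about 16–18 mm. I'll close the fingers, go above the button at (653,187) and descend.

```bash
python3 -m inch '[{"x":0.91,"y":-2.02,"z":0,"yaw":0,"gripper":-1},{"x":0.91,"y":-2.02,"z":0,"yaw":0,"gripper":-1},{"x":0.91,"y":-2.02,"z":0,"yaw":0,"gripper":-1},{"x":0.91,"y":-2.02,"z":0,"yaw":0,"gripper":-1},{"x":0.91,"y":-2.02,"z":0,"yaw":0,"gripper":-1},{"x":0.91,"y":-2.02,"z":0,"yaw":0,"gripper":-1},{"x":0.91,"y":-2.02,"z":0,"yaw":0,"gripper":-1},{"x":0.91,"y":-2.02,"z":0,"yaw":0,"gripper":-1},{"x":0.91,"y":-2.02,"z":0,"yaw":0,"gripper":-1},{"x":0.91,"y":-2.02,"z":0,"yaw":0,"gripper":-1},{"x":0,"y":0,"z":0,"yaw":0,"gripper":-1},{"x":0,"y":0,"z":0,"yaw":0,"gripper":-1}]' 30
python3 -m inch '[{"x":0,"y":0,"z":1,"yaw":0,"gripper":-1},{"x":0,"y":0,"z":2.5,"yaw":0,"gripper":-1},{"x":0,"y":0,"z":2.5,"yaw":0,"gripper":-1},{"x":0,"y":0,"z":2.5,"yaw":0,"gripper":-1},{"x":0,"y":0,"z":2.5,"yaw":0,"gripper":-1},{"x":0,"y":0,"z":2.5,"yaw":0,"gripper":-1},{"x":0,"y":0,"z":2.5,"yaw":0,"gripper":-1},{"x":0,"y":0,"z":1.5,"yaw":0,"gripper":-1},{"x":0,"y":0,"z":1,"yaw":0,"gripper":-1},{"x":0,"y":0,"z":0,"yaw":0,"gripper":-1},{"x":0,"y":0,"z":0,"yaw":0,"gripper":-1}]'
python3 - <<'E'
from h import *
f=grab("side"); a=f["pixels"][220:330,180:300,::-1]; g=grab("scene"); b=g["pixels"][150:310,330:450,::-1]; w=grab("wrist")["pixels"][:250,:,::-1]
o=np.zeros((590,720,3),np.uint8); o[:330,:360]=cv2.resize(a,None,fx=3,fy=3,interpolation=2); o[:330,370:370+248]=cv2.resize(b,(248,330),interpolation=2); o[335:585,:560]=w; cv2.imwrite("pics/m8.png",o)
E
```

```text
time_s: 24.48
ee_pos: [652.7, 188.2, 249.5]
ee_rot: [179.9, 0.1, -5.4]
force: [0.1, -1.0, 0.3]
gripper_width: 14.2
time_s: 25.4
ee_pos: [652.3, 186.8, 66.1]
ee_rot: [180.0, 0.0, -5.5]
force: [0.5, 1.1, 0.5]
gripper_width: 0.3
```

View pics/m8.png

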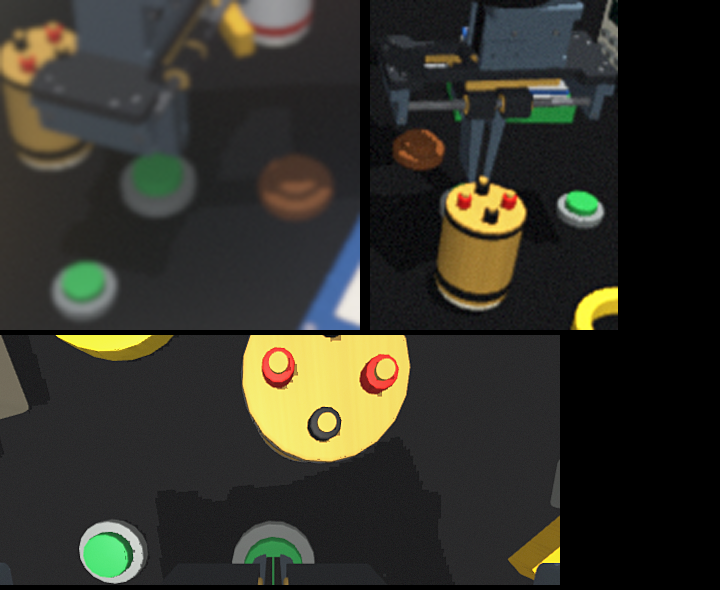

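The closed fingers are directly above the larger green button (wrist crop (273,550), fingers in line), and the brass is clear ahead. Now I'll press with checks.

```bash
python3 -m inch '[{"x":0,"y":0,"z":0.6,"yaw":0,"gripper":-1},{"x":0,"y":0,"z":0.6,"yaw":0,"gripper":-1},{"x":0,"y":0,"z":0.3,"yaw":0,"gripper":-1},{"x":0,"y":0,"z":0,"yaw":0,"gripper":-1}]'|grep -E "pos|force"
for i in 1 2 3 4; do python3 -m inch '[{"x":0,"y":0,"z":0.1,"yaw":0,"gripper":-1},{"x":0,"y":0,"z":0.1,"yaw":0,"gripper":-1}]'|grep -E "pos|force"; done
```

```text
ee_pos: [651.7, 187.2, 50.0]
force: [0.1, -0.1, -0.2]
ee_pos: [652.5, 187.4, 49.1]
force: [0.3, -0.0, 0.3]
ee_pos: [652.5, 187.4, 47.2]
force: [0.8, -0.6, -0.5]
ee_pos: [652.5, 187.4, 45.1]
force: [-0.3, 0.1, 0.4]
ee_pos: [652.4, 187.4, 43.3]
force: [-0.8, -1.9, 2.4]
```

```bash
for i in 1 2 3 4; do python3 -m inch '[{"x":0,"y":0,"z":0.1,"yaw":0,"gripper":-1},{"x":0,"y":0,"z":0.1,"yaw":0,"gripper":-1}]'|grep -E "pos|force"; done
```

```text
ee_pos: [652.4, 187.4, 41.4]
force: [-1.9, -0.4, 3.7]
ee_pos: [652.5, 187.4, 39.4]
force: [-1.3, 0.4, 4.4]
ee_pos: [652.5, 187.4, 38.2]
force: [-3.8, -1.5, 12.6]
ee_pos: [652.5, 187.4, 38.1]
force: [-6.9, -1.5, 22.4]
```

The button bottomed: travel about 6 mm from z ≈ 44 to 38, with the force rising to 22 N at the stop. I'll release it, lift clear, move away, and check everything.

```bash
python3 -m inch '[{"x":0,"y":0,"z":0,"yaw":0,"gripper":-1},{"x":0,"y":0,"z":-0.4,"yaw":0,"gripper":-1},{"x":0,"y":0,"z":-0.8,"yaw":0,"gripper":-1},{"x":0,"y":0,"z":-1.5,"yaw":0,"gripper":-1},{"x":0,"y":0,"z":-2.5,"yaw":0,"gripper":-1},{"x":0,"y":0,"z":-2.5,"yaw":0,"gripper":-1},{"x":0,"y":0,"z":-2.5,"yaw":0,"gripper":-1},{"x":0,"y":0,"z":-2.5,"yaw":0,"gripper":-1},{"x":-1,"y":0,"z":-2.5,"yaw":0,"gripper":-1},{"x":-2.5,"y":0,"z":-2.5,"yaw":0,"gripper":-1},{"x":-2.5,"y":0,"z":-2.5,"yaw":0,"gripper":-1},{"x":-2.5,"y":0,"z":-1.5,"yaw":0,"gripper":-1}]'
python3 -m inch '[{"x":-2.5,"y":0,"z":0,"yaw":0,"gripper":-1},{"x":-2.5,"y":0,"z":0,"yaw":0,"gripper":-1},{"x":-1,"y":0,"z":0,"yaw":0,"gripper":-1},{"x":0,"y":0,"z":0,"yaw":0,"gripper":-1},{"x":0,"y":0,"z":0,"yaw":0,"gripper":-1}]'
python3 - <<'E'
from h import *
w=grab("wrist"); f=grab("side"); g=grab("scene")
o=np.zeros((590,790,3),np.uint8); o[:250,:560]=w["pixels"][:250,:,::-1]
o[255:585,:390]=cv2.resize(f["pixels"][190:350,160:350,::-1],(390,330),interpolation=2); o[255:585,395:789]=cv2.resize(g["pixels"][160:300,240:440,::-1],(394,330),interpolation=2); cv2.imwrite("pics/m9.png",o)
E
```

```text
time_s: 28.22
ee_pos: [567.8, 195.7, 254.4]
ee_rot: [-179.9, -0.2, -5.5]
force: [-0.1, 0.4, 0.1]
gripper_width: 0.1
time_s: 28.63
ee_pos: [508.7, 201.2, 252.2]
ee_rot: [-180.0, -0.1, -5.4]
force: [0.2, 0.1, 0.2]
gripper_width: 0.6
```

View pics/m9.png

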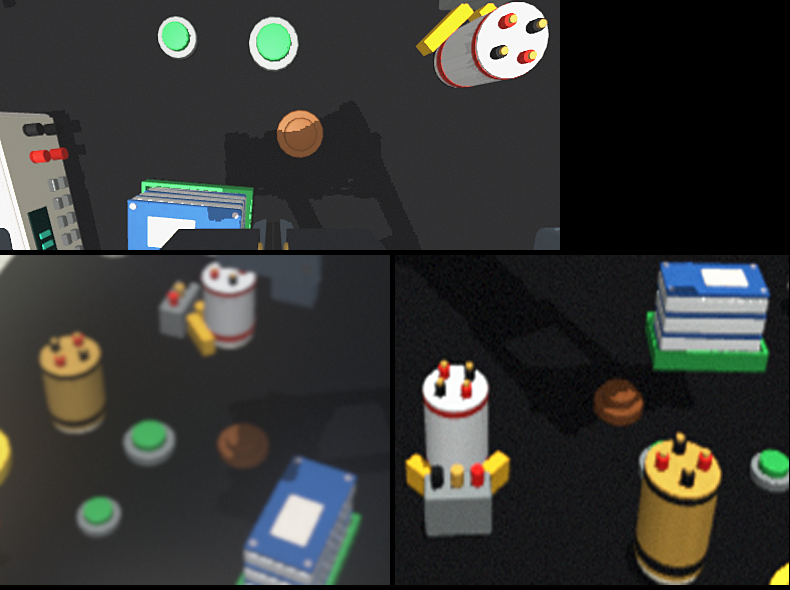

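The final picture shows the module square on top of the pile, the standard upright between both V faces, the button up again, and brass and orange untouched. Handing in.

```bash
python3 -c "
from workcell import env
print(env.job_done())"
```

```text
the job is handed in; nothing more can be done
None
```

I did all three steps in order and handed the job in. The last reading before hand-in was 28.6 s; `job_done()` gave no verdict.

- **Module:** I lowered it until the wrist force went from -4 N to +2 N, with the pile top at about 58 mm, and let go there. Afterwards the lid measured 79.6° against the frame's 79.9°. Its sideways centring was within 1 mm. The lid was cut off in that picture, so the lengthwise centring rests on the arm's position: about 0.4 mm from the frame centre at release.
- **Silver standard:** I slid it upright into the V until it pushed straight back with 6.6 N and no side force. Its top then measured (623.2, -13.0), against a contact point of about (624, -13). My estimates of the seat from the pictures disagreed by about 4 mm in x (620 and 624.5), so I relied on the felt contact. I did not check contact with both faces separately after letting go.
- **Start button (the larger green one):** I pressed it about 6 mm to its stop, reaching 22 N, and then released it. It looks up in the last picture.
- **Bystanders:** The brass standard looks undisturbed in the last picture. The orange module was last seen after the silver standard was seated, and nothing went near it after that. I judged both by eye only. One of my early pictures was wasted because the first move calls were refused; each row needs all five keys.

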